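# Rack the leather tools by length

## Robot

A 6-joint arm with a two-finger parallel gripper is mounted at the origin on a cart in front of the work surface, level with it; the furniture and walls round the work are solid. World frame = base frame: x ahead of the robot, y to its left, z up, the work surface at z = 0. Lengths are in m, angles in rad, forces in N, time in s.
With the tool pointing down it reaches from about 0.3 to 0.85 m from the base axis. Payload 4.2 kg.
Tool frame: the origin (TCP) lies on the centre line of the jaws, within the pads' length; the fingertips stand robot.tips_ahead ahead of it and the grasp point (between the pads) lies 2 mm behind it (robot.tips_ahead is the distance from the TCP to the fingertips, in m); z points along the fingers, y is the line along which they close (so a half turn about z gives the same grasp; the last joint's range is limited). The gripper opens to 91 mm and grips with 3 to 60 N. Pads are 32 mm wide; open, the fingers measure 118 mm over their backs; the gripper's body (76 mm by 178 mm) begins 60 mm behind the grasp point.
Start: joints at [-1.329, 0.32, 1.565, -0, 1.257, -0.02], TCP at [0.149, -0.555, 0.231] pointing down, gripper open.
Joint ranges: [-3.11, 3.11], [-0.84, 2.01], [0.21, 2.61], [-1.34, 4.49], [0.05, 2.63], [-2.56, 2.56]. Speed limits (rad/s): [2.57, 2.57, 3.14, 3.14, 3.14, 3.14].

## Interface

Orientations are given as a rotation vector (axis times angle).
In Python, from station import robot gives the robot as it stands.
- The arm moves only by the tool jog_arm, never from a script. Its argument "plan" is a list of rows, each an object with "claw": the closure, from -1 (fully open) to 1 (shut); "translation": the shift along the world's x, y, z in m, a list of three; "turn": the turn, a rotation vector about the world's x, y, z in degrees, a list of three. A call has 1 to 10 rows; each row is the pose to reach, as a shift and turn from the pose commanded when the call began; what a row does not reach only later rows make up. A row lasts 1/10 s, in which the tool goes at most 50 mm and 8.59 degrees, less where a joint would pass 70% of its speed; a pose out of reach is approached as far as the arm can. A call with a gripper value outside its range is refused whole. The fingers move at their own pace and stop on an object; the grip force is fixed at half the most. Time passes only in rows, so rows that repeat a pose let the fingers close. It gives the time, the measured TCP pose, the force, the opening and the grip force at its end, in the units of the state.
- robot.read_state(): the state, without advancing time (a new reading comes with each control period).
- robot.grab_frame(name): name is "scene" or "top" or "wrist"; returns a dict with "image" (420x560x3 uint8, red, green, blue), "z_map" (420x560 float32, m along the optical axis (not along the pixel's ray), 0 where there is no reading), "K" (3x3 intrinsics, pixels), "R" (3x3) and "t" (3): a world point X has camera coordinates R X + t. Camera axes: x right, y down, z forward; pixel columns grow to the right and rows downward; lengths in m; the calibration is good to about 2 mm. The wrist camera is an equidistant fisheye: a pixel r from the principal point sees the ray r / f radians off the axis. A picture is of the moment at which its call begins.
- robot.finish_job(): hands the job in; it is judged then, once.
The state is a dict: "time_s": time; "joint_pos": joint angles; "joint_vel": joint speeds; "tau": joint torques, N m; "tool_pos": TCP position; "ee_rot": TCP orientation; "ft_force": force on the tool from outside, world axes, zero at the start; "wrist_torque": the same for the moment, N m; "width": opening from 0.0 (shut) to 1.0 (fully open); "grasp_force": force on a finger pad.
Only numpy, scipy, OpenCV 4.12 (cv2) and the standard library are available. Lean on these libraries where they do the work, as an engineer would, in place of code of your own. Each camera call takes 0.05 s, during which the arm holds its last target. There are 200 camera calls.

## Task

Put the four loose leather tools (steel scriber, short setter, long setter, wooden slicker) away on the rack in order of length, one to each saddle: the shortest in the saddle beside the ball-headed pin, then longer and longer to the longest beside the rectangular end block. Each tool should lie flat down in its saddle, along it and with its middle over the middle of the saddle.

Things in the scene. Friction and masses are not known exactly. Their poses are not given: they have to be found in the camera images.
- scriber: slim tapered steel scriber, 96 mm long, 9 mm wide and high, 12 g: the shortest tool. Loose, at first lying on the table, roughly pointing away from the robot. Origin at the middle of its length on its underside; y along its length, z up as it lies.
- short_setter: plain steel rivet setter bar, 120 mm long, 14 mm wide and high, 0.13 kg: second shortest. Loose, at first lying on the table, roughly pointing away from the robot. Origin at the middle of its length on its underside; y along its length, z up as it lies.
- long_setter: plain steel rivet setter bar, 150 mm long, 18 mm wide and high, 0.24 kg: third. Loose, at first lying on the table, roughly pointing away from the robot. Origin at the middle of its length on its underside; y along its length, z up as it lies.
- slicker: turned wooden edge slicker (rod with a groove near either end), 185 mm long, 22 mm wide and high, 60 g: the longest. Loose, at first lying on the table, roughly pointing away from the robot. Origin at the middle of its length on its underside; y along its length, z up as it lies.
- rest_1: leftmost (seen from the robot) of four identical pale wooden saddles fixed in a row, 70 mm apart, on a dark board (110 x 360 mm, 12 mm thick) on the table. Origin: centre of its underside, 12 mm above the table. A tool lies along its x axis; the row runs along y. Flat seat 30 mm wide (y), 20 mm above the origin, between cheeks that slope outward to 30 mm height. More under rest_2.
- rest_2: second saddle from the left, the same as rest_1. Each saddle is two uprights 7 mm thick and 58 mm wide, at x = -30.5 and +30.5 mm; the 54 mm gap between them is open down to a steel strip 4 mm high, so that fingers can straddle the middle of a tool there. The board with its saddles may be turned up to 0.3 rad either way.
- rest_3: the third saddle from the left, the same as rest_1.
- rest_4: the right-hand saddle of the row, the same as rest_1.
- pin_post: steel pin with a ball head (18 mm ball, 42 mm high in all), fixed on the board 57 mm beyond one end saddle, left or right: the shortest tool's end. At the other end stands a low rectangular steel block (40 x 16 x 22 mm). Origin at the centre of its underside.
Not all that is in view belongs to the job. What is shaped like the short_setter but orange is not meant.

How it is judged:
By the outcome, as a careful person would: the job done as asked, in the order asked, and still so for the second after the job is handed in, with the robot touching nothing.
It also fails if it takes over 128 s, if anything falls off the work surface, if the arm or the gripper's body presses on something with over 40 N, if the wrist force passes 120 N, or if a joint passes its speed limit or range.

## Working session

There is one attempt and no reset: what is moved stays moved. The work goes in short steps, Python scripts to look and compute and a tool call to move; the robot and the scene stay as the last step left them, time stands still between calls to the robot, and variables do not carry over. Pictures are saved under pics/ and viewed, at most 15 in all, crops included, and the job is handed in when it is done.

Besides the shell and the picture viewer there is one more tool, called after "Call:" as name(argument=value, ...) on one line, values as JSON. jog_arm: Moves the arm, as the interface text tells. Its arguments: {"type":"object","properties":{"plan":{"type":"array","items":{"type":"object","properties":{"claw":{"type":"number"},"translation":{"type":"array","items":{"type":"number"}},"turn":{"type":"array","items":{"type":"number"}}}}}},"required":["plan"]}

```bash
ls; mkdir -p pics; python3 - <<'E'
from station import robot
import cv2,numpy as np
s=robot.read_state(); print(s, robot.tips_ahead)
for n in("scene","top"):
    f=robot.grab_frame(n); cv2.imwrite(f"pics/{n}0.png",f["image"][:,:,::-1]); np.savez(f"{n}0.npz",**f)
    print(n,f["K"].round(1).tolist(),(-f["R"].T@f["t"]).round(3),f["R"].round(2).tolist())
E
```

```text
pics
{'time_s': 0.0, 'joint_pos': array([-1.32902090e+00,  3.20325860e-01,  1.56568494e+00, -1.61106120e-05,
        1.25738761e+00, -2.00141059e-02]), 'joint_vel': array([ 0.00105252, -0.00016632,  0.00204999, -0.00062991, -0.00027465,
       -0.00091629]), 'tau': array([ 3.81852311e-03, -4.12460375e+01, -2.31970918e+01,  7.31383986e-02,
        4.55560943e-02, -1.38817222e-04]), 'tool_pos': array([ 0.14868991, -0.55495068,  0.23009845]), 'ee_rot': array([-3.11293924e+00, -4.09818500e-01,  3.37592321e-04]), 'ft_force': array([-0.39882146, -0.69858311,  0.42691358]), 'wrist_torque': array([ 0.03838197, -0.00463597, -0.03121933]), 'grasp_force': 0.0, 'width': 0.9966901173510824} 0.017
scene [[403.8, 0.0, 278.7], [0.0, 403.8, 209.1], [0.0, 0.0, 1.0]] [-0.157  0.55   1.009] [[-0.65, -0.76, -0.01], [-0.58, 0.5, -0.64], [0.49, -0.41, -0.77]]
top [[390.3, 0.0, 277.4], [0.0, 390.3, 212.7], [0.0, 0.0, 1.0]] [0.392 0.013 1.02 ] [[0.02, -1.0, -0.0], [-1.0, -0.02, -0.09], [0.09, 0.01, -1.0]]
```

View pics/scene0.png

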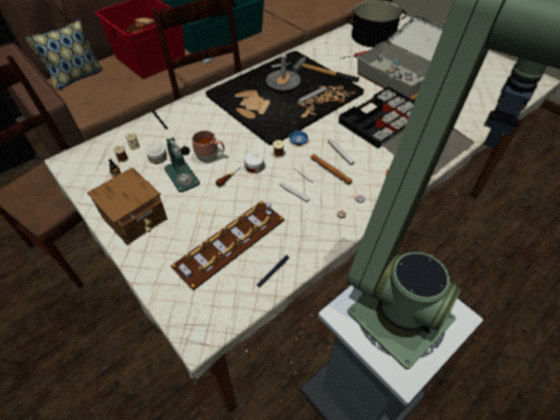

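View pics/top0.png

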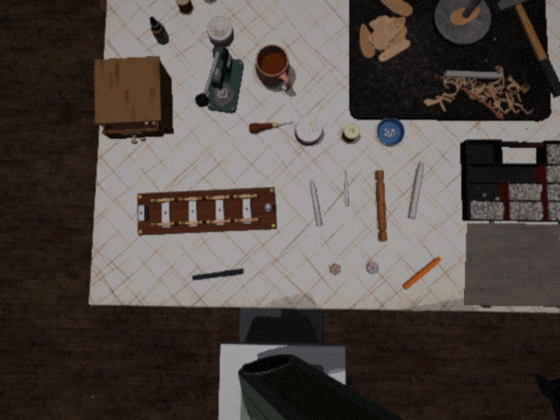

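The top view shows the rack at (207,211). Its pin is at the right end (268,207) and its block at the left end (142,213), so the shortest tool goes to rest_4 and the longest to rest_1.

Candidates by pixel:
- **Scriber:** (346,188). Could be confused with the awl (270,127) or the dark pen (218,274).
- **Short setter:** (316,203). Could be confused with the orange bar (422,273), which is the decoy.
- **Long setter:** (416,190). Could be confused with the bar on the tray (473,74).
- **Slicker:** (381,205).

Next I'll measure these and check them in one crop.

```bash
cat > h.py <<'E'
import numpy as np,cv2
def cast(f,uv,z):
    """pixels -> world points on plane z (pinhole)"""
    uv=np.atleast_2d(uv).astype(float); K,R,t=f["K"],f["R"],f["t"]
    d=np.c_[(uv-[K[0,2],K[1,2]])/[K[0,0],K[1,1]],np.ones(len(uv))]@R; c=-R.T@t
    return c+d*((z-c[2])/d[:,2])[:,None]
def fish(f,uv,z):
    uv=np.atleast_2d(uv).astype(float); K,R,t=f["K"],f["R"],f["t"]
    p=uv-[K[0,2],K[1,2]]; r=np.linalg.norm(p,axis=1)+1e-9; th=r/K[0,0]
    d=np.c_[p/r[:,None]*np.sin(th)[:,None],np.cos(th)]@R; c=-R.T@t
    return c+d*((z-c[2])/d[:,2])[:,None]
def box(P):
    (c,(w,h),a)=cv2.minAreaRect((P[:,:2]*1000).astype(np.float32))
    b=cv2.boxPoints(((c),(w,h),a)); e1,e2=b[1]-b[0],b[2]-b[1]
    e=e1 if np.linalg.norm(e1)>np.linalg.norm(e2) else e2
    if e[0]<0:e=-e
    return np.round(np.array(c)/1000,4),round(max(w,h),1),round(min(w,h),1),round(float(np.degrees(np.arctan2(e[1],e[0]))),1)
E
python3 - <<'E'
from h import *
f=dict(np.load("top0.npz")); im=f["image"]
cv2.imwrite("pics/crop1.png",cv2.resize(im[115:300,130:450,::-1],None,fx=2.5,fy=2.5,interpolation=cv2.INTER_CUBIC))
bg=cv2.medianBlur(im,41).astype(int); d=np.abs(im.astype(int)-bg).max(2)
m=(d>28).astype(np.uint8)
for n,(u0,u1,v0,v1),z in(("short",(300,330,175,232),.012),("scr",(339,353,165,212),.006),("slick",(370,394,165,246),.015),("long",(402,430,158,224),.015)):
    s=m[v0:v1,u0:u1]; k,l,st,_=cv2.connectedComponentsWithStats(s); i=1+st[1:,4].argmax()
    v,u=np.nonzero(l==i); P=cast(f,np.c_[u+u0,v+v0],z); print(n,st[i,4],box(P))
for n,uv in(("pin",(268,207)),("r4",(247,209)),("r1",(165,213)),("block",(142,213))): print(n,cast(f,uv,.03).round(3))
E
```

```text
short 95 (array([ 0.5127, -0.0854]), 114.2, 8.8, 8.7)
scr 27 (array([ 0.5494, -0.1525]), 37.0, 9.4, -22.2)
slick 699 (array([ 0.5101, -0.2472]), 185.6, 30.3, 4.3)
long 278 (array([ 0.5514, -0.3389]), 149.6, 22.4, -10.9)
pin [[0.499 0.043 0.03 ]]
r4 [[0.493 0.096 0.03 ]]
r1 [[0.479 0.305 0.03 ]]
block [[0.478 0.364 0.03 ]]
```

View pics/crop1.png

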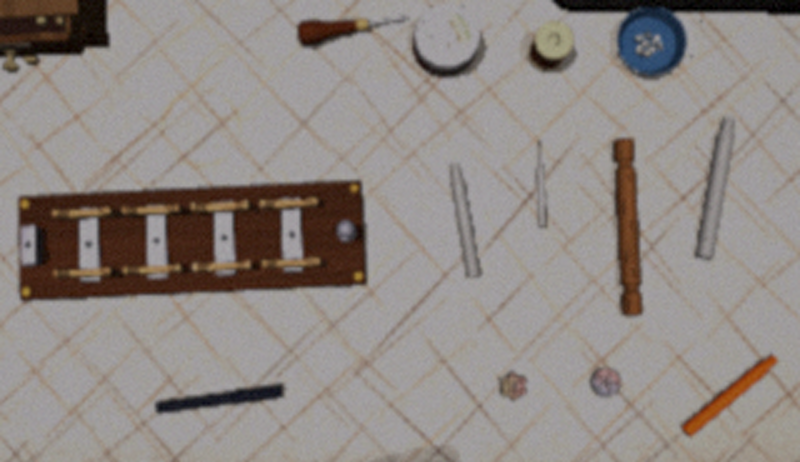

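The crop confirms the choices: short setter (465,220), tapered scriber (541,185), slicker (628,225) and long setter (716,190). The orange bar (730,395) is the decoy. The pin's ball is at (346,230), on the rack's right. I'll move over the tools for a closer wrist view.

Call:
jog_arm(plan=[{"claw": -1, "translation": [0.1, 0.1, 0.07], "turn": [0, 0, -5]}, {"claw": -1, "translation": [0.31, 0.355, 0.07], "turn": [0, 0, -15]}, {"claw": -1, "translation": [0.31, 0.355, 0.07], "turn": [0, 0, -15]}, {"claw": -1, "translation": [0.31, 0.355, 0.07], "turn": [0, 0, -15]}, {"claw": -1, "translation": [0.31, 0.355, 0.07], "turn": [0, 0, -15]}, {"claw": -1, "translation": [0.31, 0.355, 0.07], "turn": [0, 0, -15]}, {"claw": -1, "translation": [0.31, 0.355, 0.07], "turn": [0, 0, -15]}, {"claw": -1, "translation": [0.31, 0.355, 0.07], "turn": [0, 0, -15]}, {"claw": -1, "translation": [0.31, 0.355, 0.07], "turn": [0, 0, -15]}, {"claw": -1, "translation": [0.31, 0.355, 0.07], "turn": [0, 0, -15]}])

```text
time_s: 1.1
tool_pos: [0.4604, -0.1977, 0.3011]
ee_rot: [-3.141, -0.004, -0.001]
ft_force: [0.3, -1.1, 0.1]
width: 1.002
grasp_force: 0.0
```

Call:
jog_arm(plan=[{"claw": -1, "translation": [0, 0, 0]}, {"claw": -1, "translation": [0, 0, 0]}, {"claw": -1, "translation": [0, 0, 0]}, {"claw": -1, "translation": [0, 0, 0]}])

```text
invalid input
```

```bash
python3 - <<'E'
from station import robot
from h import *
f=robot.grab_frame("wrist"); cv2.imwrite("pics/w1.png",f["image"][:,:,::-1]); np.savez("w1.npz",**f)
print(f["K"].round(1).tolist(),(-f["R"].T@f["t"]).round(3),f["R"].round(2).tolist(),robot.read_state()["tool_pos"])
E
```

```text
[[325.2, 0.0, 279.9], [0.0, 325.2, 210.1], [0.0, 0.0, 1.0]] [ 0.526 -0.198  0.456] [[0.0, -1.0, -0.0], [-0.97, -0.0, 0.24], [-0.24, 0.0, -0.97]] [ 0.46288838 -0.19542014  0.30134767]
```

View pics/w1.png

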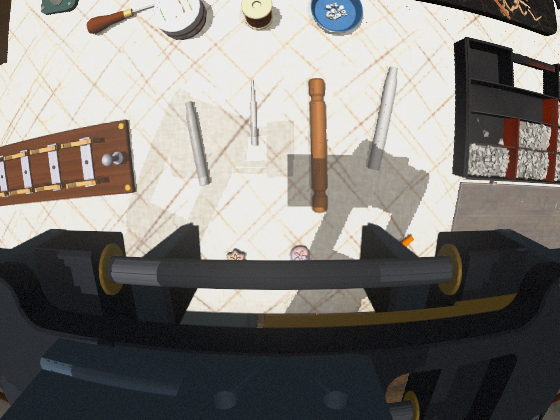

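The wrist view shows all four tools clearly: short setter (190,102)-(205,184), scriber (253,80)-(255,146), slicker (317,79)-(320,211) and long setter (393,68)-(374,168). Rows evidently need "turn" too. Next I'll compute the tool poses, and the rack pose from the top view.

```bash
python3 - <<'E'
from h import *
f=dict(np.load("w1.npz")); g=dict(np.load("top0.npz"))
for n,a,b,z in(("scr",(253,80),(255,146),.005),("short",(190,102),(205,185),.010),("long",(393.5,68),(374,168),.012),("slick",(317,78.5),(320,212),.011)):
    P=fish(f,[a,b],z); d=P[0]-P[1]; print(n,P.mean(0).round(4),"L",np.linalg.norm(d).round(4),"ang",np.degrees(np.arctan2(d[1],d[0])).round(1))
im=g["image"].astype(int)[175:250,125:290]
# board: reddish-dark; take hull of non-cloth
hsv=cv2.cvtColor(g["image"][175:250,125:290],cv2.COLOR_RGB2HSV)
m=((im[...,0]-im[...,2]>20)&(im.sum(2)<260)).astype(np.uint8); m=cv2.morphologyEx(m,cv2.MORPH_OPEN,np.ones((3,3)))
k,l,st,_=cv2.connectedComponentsWithStats(m); i=1+st[1:,4].argmax(); v,u=np.nonzero(l==i)
print("board",box(cast(g,np.c_[u+125,v+175],.012)))
D=np.array([(88,244),(156,240.5),(224,237),(291,234)])/2.5+[130,115]-0.3
P=cast(g,D,.016); print("dots",P.round(4).tolist())
r=P[0]-P[3]; print("rack x ang",np.degrees(np.arctan2(-r[0],r[1])).round(2),np.linalg.norm(r)/3)
# setters check by top cam
for n,a,b,z in(("short",(454,165),(474,277),.010),("scr",(540,140),(543,228),.005),("long",(728,118),(705,258),.012),("slick",(623,139),(631,314),.011)):
    P=cast(g,np.array([a,b])/2.5+[130,115]-.3,z); d=P[0]-P[1]; print(n,P.mean(0).round(4),np.linalg.norm(d).round(4),np.degrees(np.arctan2(d[1],d[0])).round(1))
E
```

```text
scr [ 0.5539 -0.1619  0.005 ] L 0.0924 ang 1.6
short [ 0.5131 -0.0824  0.01  ] L 0.1192 ang 9.2
long [ 0.5518 -0.3434  0.012 ] L 0.1469 ang -10.5
slick [ 0.5086 -0.2511  0.011 ] L 0.1863 ang 2.1
board (array([0.4888, 0.2035]), 355.9, 107.7, -86.5)
dots [[0.4824, 0.3097, 0.016], [0.4872, 0.2394, 0.016], [0.492, 0.169, 0.016], [0.4963, 0.0997, 0.016]]
rack x ang 3.77 0.07013398798504723
short [ 0.5137 -0.0797  0.01  ] 0.1192 10.5
scr [ 0.5547 -0.1613  0.005 ] 0.0934 1.9
long [ 0.5526 -0.3425  0.012 ] 0.1502 -10.1
slick [ 0.5111 -0.2491  0.011 ] 0.1832 2.1
```

Call:
jog_arm(plan=[{"claw": -0.4, "translation": [0.051, -0.05, -0.05], "turn": [0, 0, 2]}, {"claw": -0.4, "translation": [0.051, -0.05, -0.1], "turn": [0, 0, 2]}, {"claw": -0.4, "translation": [0.051, -0.05, -0.15], "turn": [0, 0, 2]}, {"claw": -0.4, "translation": [0.051, -0.05, -0.2], "turn": [0, 0, 2]}, {"claw": -0.4, "translation": [0.051, -0.05, -0.2], "turn": [0, 0, 2]}, {"claw": -0.4, "translation": [0.051, -0.05, -0.2], "turn": [0, 0, 2]}, {"claw": -0.4, "translation": [0.051, -0.05, -0.2], "turn": [0, 0, 2]}, {"claw": -0.4, "translation": [0.051, -0.05, -0.2], "turn": [0, 0, 2]}])

```text
time_s: 1.95
tool_pos: [0.511, -0.2511, 0.103]
ee_rot: [3.139, 0.055, 0.006]
ft_force: [-0.0, -0.4, -0.1]
width: 0.703
grasp_force: 0.0
```

```bash
python3 - <<'E'
from station import robot
from h import *
f=robot.grab_frame("wrist"); cv2.imwrite("pics/w2.png",f["image"][:,:,::-1]); np.savez("w2.npz",**f)
s=robot.read_state();print(s["time_s"],s["tool_pos"],s["ee_rot"],s["width"],(-f["R"].T@f["t"]).round(3))
E
```

```text
2.0 [ 0.51107262 -0.25108715  0.10324594] [3.13894683 0.05475912 0.00613488] 0.7008703065716976 [ 0.576 -0.249  0.258]
```

View pics/w2.png

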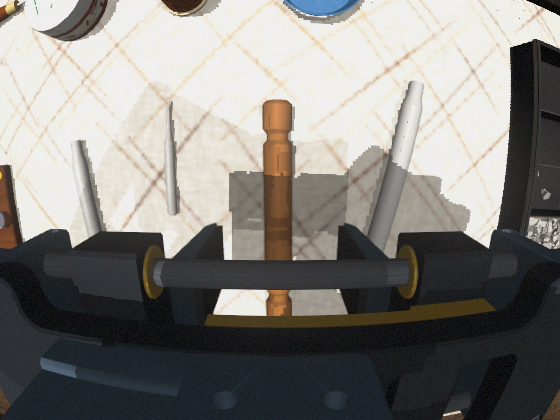

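The jaws are centred on the slicker (column 278, jaws about 190–365), with clear space beside both fingers. I'll descend, grip and lift.

Call:
jog_arm(plan=[{"claw": -0.4, "translation": [0, 0, -0.04], "turn": [0, 0, 0]}, {"claw": -0.4, "translation": [0, 0, -0.065], "turn": [0, 0, 0]}, {"claw": -0.4, "translation": [0, 0, -0.08], "turn": [0, 0, 0]}, {"claw": -0.4, "translation": [0, 0, -0.08], "turn": [0, 0, 0]}, {"claw": -0.4, "translation": [0, 0, -0.08], "turn": [0, 0, 0]}, {"claw": 1, "translation": [0, 0, -0.08], "turn": [0, 0, 0]}, {"claw": 1, "translation": [0, 0, -0.08], "turn": [0, 0, 0]}, {"claw": 1, "translation": [0, 0, -0.08], "turn": [0, 0, 0]}, {"claw": 1, "translation": [0, 0, -0.08], "turn": [0, 0, 0]}, {"claw": 1, "translation": [0, 0, -0.08], "turn": [0, 0, 0]}])

```text
time_s: 3.0
tool_pos: [0.5099, -0.2505, 0.0212]
ee_rot: [3.141, 0.055, 0.0]
ft_force: [-0.5, -0.0, 0.2]
width: 0.294
grasp_force: 0.0
```

Call:
jog_arm(plan=[{"claw": 1, "translation": [0, 0, 0], "turn": [0, 0, 0]}, {"claw": 1, "translation": [0, 0, 0], "turn": [0, 0, 0]}, {"claw": 1, "translation": [0, 0, 0.03], "turn": [0, 0, 0]}, {"claw": 1, "translation": [0, 0, 0.07], "turn": [0, 0, 0]}, {"claw": 1, "translation": [0, 0, 0.11], "turn": [0, 0, 0]}, {"claw": 1, "translation": [0, 0, 0.15], "turn": [0, 0, 0]}, {"claw": 1, "translation": [0, 0, 0.15], "turn": [0, 0, 0]}])

```text
time_s: 3.7
tool_pos: [0.5129, -0.252, 0.1768]
ee_rot: [3.135, 0.055, 0.017]
ft_force: [0.5, -0.6, 0.2]
width: 0.239
grasp_force: 30.0
```

Call:
jog_arm(plan=[{"claw": 1, "translation": [-0.005, 0.03, 0], "turn": [0, 0, 1.6]}, {"claw": 1, "translation": [-0.01, 0.08, 0], "turn": [0, 0, 1.6]}, {"claw": 1, "translation": [-0.01, 0.13, 0], "turn": [0, 0, 1.6]}, {"claw": 1, "translation": [-0.01, 0.18, 0], "turn": [0, 0, 1.6]}, {"claw": 1, "translation": [-0.01, 0.23, 0], "turn": [0, 0, 1.6]}, {"claw": 1, "translation": [-0.02, 0.28, 0], "turn": [0, 0, 1.6]}, {"claw": 1, "translation": [-0.02, 0.33, 0], "turn": [0, 0, 1.6]}, {"claw": 1, "translation": [-0.028, 0.38, 0], "turn": [0, 0, 1.6]}, {"claw": 1, "translation": [-0.028, 0.43, 0], "turn": [0, 0, 1.6]}, {"claw": 1, "translation": [-0.028, 0.48, 0], "turn": [0, 0, 1.6]}])

```text
time_s: 4.7
tool_pos: [0.4808, 0.2295, 0.17]
ee_rot: [3.139, 0.099, -0.002]
ft_force: [1.4, -0.5, -0.5]
width: 0.238
grasp_force: 30.0
```

Call:
jog_arm(plan=[{"claw": 1, "translation": [0, 0.05, 0], "turn": [0, 0, 0]}, {"claw": 1, "translation": [0, 0.08, 0], "turn": [0, 0, 0]}, {"claw": 1, "translation": [0, 0.08, -0.04], "turn": [0, 0, 0]}, {"claw": 1, "translation": [0, 0.08, -0.07], "turn": [0, 0, 0]}, {"claw": 1, "translation": [0, 0.08, -0.07], "turn": [0, 0, 0]}, {"claw": 1, "translation": [0, 0.08, -0.07], "turn": [0, 0, 0]}, {"claw": 1, "translation": [0, 0.08, -0.07], "turn": [0, 0, 0]}])

```text
time_s: 5.4
tool_pos: [0.4829, 0.3081, 0.1025]
ee_rot: [-3.139, -0.098, -0.004]
ft_force: [-0.5, 0.3, -0.4]
width: 0.239
grasp_force: 30.0
```

```bash
python3 - <<'E'
from station import robot
from h import *
f=robot.grab_frame("wrist"); cv2.imwrite("pics/w3.png",f["image"][:,:,::-1]); np.savez("w3.npz",**f)
s=robot.read_state();print(s["time_s"],s["tool_pos"],s["ee_rot"],s["width"],(-f["R"].T@f["t"]).round(3))
E
```

```text
5.45 [0.48300652 0.30812695 0.10272763] [-3.13842561 -0.09776631 -0.00476833] 0.24157110981634783 [0.548 0.312 0.257]
```

View pics/w3.png

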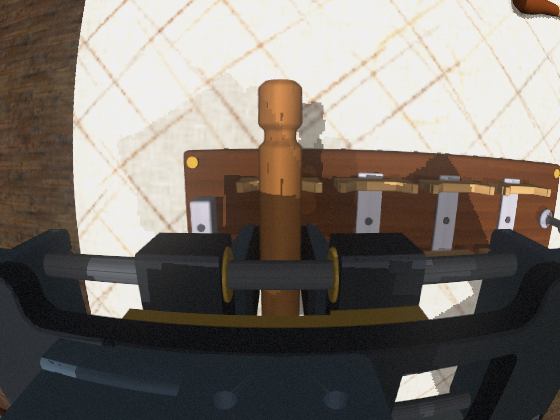

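The slicker (column 280) hangs over rest_1, whose far upright spans columns 237–322. Dots mark the middles of rests 2–4 at (368,221), (447,221) and (508,219). I'll check these against the top-view pose.

```bash
python3 - <<'E'
from h import *
f=dict(np.load("w3.npz"))
print(fish(f,[(368,221),(447,221),(508,219)],.016).round(4).tolist())
print("upright1 edges",fish(f,[(237,185),(322,185)],.042).round(4).tolist())
print("upright2 edges",fish(f,[(334,186),(418,188)],.042).round(4).tolist())
print("slicker far end",fish(f,[(279,80)],.0926).round(4).tolist())
E
```

```text
[[0.4859, 0.2388, 0.016], [0.4897, 0.1672, 0.016], [0.495, 0.0976, 0.016]]
upright1 edges [[0.5122, 0.3389, 0.042], [0.5157, 0.2818, 0.042]]
upright2 edges [[0.5156, 0.2736, 0.042], [0.5189, 0.2118, 0.042]]
slicker far end [[0.5754, 0.3142, 0.0926]]
```

Call:
jog_arm(plan=[{"claw": 1, "translation": [0, 0, -0.02], "turn": [0, 0, 0]}, {"claw": 1, "translation": [0, 0, -0.035], "turn": [0, 0, 0]}, {"claw": 1, "translation": [0, 0, -0.045], "turn": [0, 0, 0]}, {"claw": 1, "translation": [0, 0, -0.048], "turn": [0, 0, 0]}, {"claw": 1, "translation": [0, 0, -0.048], "turn": [0, 0, 0]}, {"claw": 1, "translation": [0, 0, -0.048], "turn": [0, 0, 0]}, {"claw": 1, "translation": [0, 0, -0.048], "turn": [0, 0, 0]}])

```text
time_s: 6.15
tool_pos: [0.4823, 0.308, 0.0536]
ee_rot: [-3.139, -0.099, -0.002]
ft_force: [-0.2, -0.0, -0.4]
width: 0.238
grasp_force: 30.0
```

Call:
jog_arm(plan=[{"claw": 0.2, "translation": [0, 0, 0], "turn": [0, 0, 0]}, {"claw": 0.2, "translation": [0, 0, 0], "turn": [0, 0, 0]}, {"claw": 0.2, "translation": [0, 0, 0], "turn": [0, 0, 0]}, {"claw": 0.2, "translation": [0, 0, 0], "turn": [0, 0, 0]}, {"claw": 0.2, "translation": [0, 0, 0], "turn": [0, 0, 0]}])

```text
time_s: 6.65
tool_pos: [0.4818, 0.3078, 0.053]
ee_rot: [3.14, 0.099, 0.0]
ft_force: [-0.4, -0.3, -0.5]
width: 0.399
grasp_force: 0.0
```

Call:
jog_arm(plan=[{"claw": 0.2, "translation": [0, 0, 0.04], "turn": [0, 0, 0]}, {"claw": 0.2, "translation": [0, 0, 0.09], "turn": [0, 0, 0]}, {"claw": 0.2, "translation": [0, 0, 0.12], "turn": [0, 0, 0]}, {"claw": 0, "translation": [0.07, -0.6525, 0.12], "turn": [0, 0, -13.9]}, {"claw": 0, "translation": [0.07, -0.6525, 0.12], "turn": [0, 0, -13.9]}, {"claw": -0.3, "translation": [0.07, -0.6525, 0.12], "turn": [0, 0, -13.9]}, {"claw": -0.3, "translation": [0.07, -0.6525, 0.12], "turn": [0, 0, -13.9]}, {"claw": -0.3, "translation": [0.07, -0.6525, 0.12], "turn": [0, 0, -13.9]}, {"claw": -0.3, "translation": [0.07, -0.6525, 0.12], "turn": [0, 0, -13.9]}, {"claw": -0.3, "translation": [0.07, -0.6525, 0.12], "turn": [0, 0, -13.9]}])

```text
time_s: 7.65
tool_pos: [0.519, -0.0422, 0.1732]
ee_rot: [3.129, -0.282, 0.001]
ft_force: [0.2, 0.1, 0.1]
width: 0.651
grasp_force: 0.0
```

Call:
jog_arm(plan=[{"claw": -0.3, "translation": [0.0325, -0.303, 0], "turn": [0, 0, 0]}, {"claw": -0.3, "translation": [0.0325, -0.303, 0], "turn": [0, 0, 0]}, {"claw": -0.3, "translation": [0.0325, -0.303, 0], "turn": [0, 0, 0]}, {"claw": -0.3, "translation": [0.0325, -0.303, 0], "turn": [0, 0, 0]}, {"claw": -0.3, "translation": [0.0325, -0.303, 0], "turn": [0, 0, 0]}, {"claw": -0.3, "translation": [0.0325, -0.303, 0], "turn": [0, 0, 0]}, {"claw": -0.3, "translation": [0.0325, -0.303, -0.04], "turn": [0, 0, 0]}, {"claw": -0.3, "translation": [0.0325, -0.303, -0.07], "turn": [0, 0, 0]}, {"claw": -0.3, "translation": [0.0325, -0.303, -0.07], "turn": [0, 0, 0]}, {"claw": -0.3, "translation": [0.0325, -0.303, -0.07], "turn": [0, 0, 0]}])

```text
time_s: 8.65
tool_pos: [0.5518, -0.3432, 0.1031]
ee_rot: [-3.129, 0.282, 0.001]
ft_force: [0.8, -0.8, -0.0]
width: 0.652
grasp_force: 0.0
```

```bash
python3 - <<'E'
from station import robot
from h import *
f=robot.grab_frame("wrist"); cv2.imwrite("pics/w4.png",f["image"][:,:,::-1]); np.savez("w4.npz",**f)
g=robot.grab_frame("top"); cv2.imwrite("pics/t1.png",cv2.resize(g["image"][170:250,120:290,::-1],None,fx=4,fy=4,interpolation=cv2.INTER_CUBIC)); np.savez("t1.npz",**g)
s=robot.read_state();print(s["time_s"],s["tool_pos"],s["ee_rot"],s["width"],(-f["R"].T@f["t"]).round(3))
E
```

```text
8.75 [ 0.55292388 -0.34356444  0.10514991] [ 3.12713583 -0.28092654  0.00530579] 0.6474528883526114 [ 0.617 -0.355  0.257]
```

View pics/w4.png

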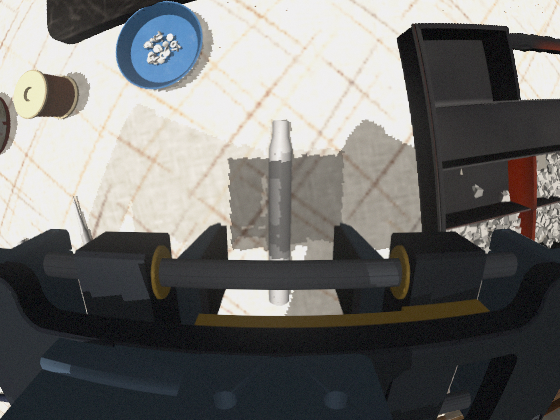

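View pics/t1.png

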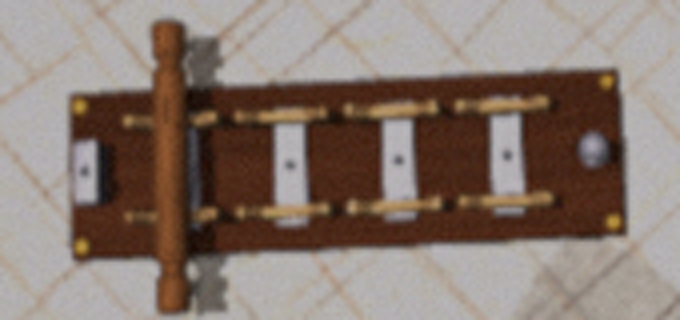

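The slicker lies symmetrically in rest_1 (top crop: ends at (168,20) and (172,312)). In the wrist view the jaws are centred and aligned on the long setter (column 280). I'll grip it.

Call:
jog_arm(plan=[{"claw": -0.3, "translation": [0, 0, -0.04], "turn": [0, 0, 0]}, {"claw": -0.3, "translation": [0, 0, -0.065], "turn": [0, 0, 0]}, {"claw": -0.3, "translation": [0, 0, -0.08], "turn": [0, 0, 0]}, {"claw": -0.3, "translation": [0, 0, -0.08], "turn": [0, 0, 0]}, {"claw": -0.3, "translation": [0, 0, -0.08], "turn": [0, 0, 0]}, {"claw": 1, "translation": [0, 0, -0.08], "turn": [0, 0, 0]}, {"claw": 1, "translation": [0, 0, -0.08], "turn": [0, 0, 0]}, {"claw": 1, "translation": [0, 0, -0.08], "turn": [0, 0, 0]}, {"claw": 1, "translation": [0, 0, -0.08], "turn": [0, 0, 0]}, {"claw": 1, "translation": [0, 0, -0.08], "turn": [0, 0, 0]}])

```text
time_s: 9.75
tool_pos: [0.5517, -0.3433, 0.0232]
ee_rot: [3.129, -0.282, 0.0]
ft_force: [0.1, -0.3, -0.1]
width: 0.244
grasp_force: 0.0
```

Call:
jog_arm(plan=[{"claw": 1, "translation": [0, 0, 0], "turn": [0, 0, 0]}, {"claw": 1, "translation": [0, 0, 0], "turn": [0, 0, 0]}, {"claw": 1, "translation": [0, 0, 0.03], "turn": [0, 0, 0]}, {"claw": 1, "translation": [0, 0, 0.07], "turn": [0, 0, 0]}, {"claw": 1, "translation": [0, 0, 0.11], "turn": [0, 0, 0]}, {"claw": 1, "translation": [0, 0, 0.15], "turn": [0, 0, 0]}, {"claw": 1, "translation": [0, 0, 0.15], "turn": [0, 0, 0]}, {"claw": 1, "translation": [0, 0, 0.15], "turn": [0, 0, 0]}])

```text
time_s: 10.55
tool_pos: [0.5515, -0.3432, 0.1731]
ee_rot: [3.129, -0.282, 0.0]
ft_force: [-1.7, 0.5, -3.4]
width: 0.187
grasp_force: 30.0
```

Call:
jog_arm(plan=[{"claw": 1, "translation": [-0.004, 0.03, 0], "turn": [0, 0, 2]}, {"claw": 1, "translation": [-0.009, 0.078, 0], "turn": [0, 0, 4]}, {"claw": 1, "translation": [-0.014, 0.126, 0], "turn": [0, 0, 6]}, {"claw": 1, "translation": [-0.019, 0.174, 0], "turn": [0, 0, 8]}, {"claw": 1, "translation": [-0.025, 0.222, 0], "turn": [0, 0, 10]}, {"claw": 1, "translation": [-0.03, 0.27, 0], "turn": [0, 0, 12]}, {"claw": 1, "translation": [-0.036, 0.318, 0], "turn": [0, 0, 13.9]}, {"claw": 1, "translation": [-0.041, 0.366, 0], "turn": [0, 0, 13.9]}, {"claw": 1, "translation": [-0.046, 0.414, 0], "turn": [0, 0, 13.9]}, {"claw": 1, "translation": [-0.051, 0.462, 0], "turn": [0, 0, 13.9]}])

```text
time_s: 11.55
tool_pos: [0.4985, 0.1202, 0.1705]
ee_rot: [3.139, 0.099, -0.008]
ft_force: [1.6, 0.7, -1.5]
width: 0.193
grasp_force: 30.0
```

Call:
jog_arm(plan=[{"claw": 1, "translation": [-0.005, 0.045, 0], "turn": [0, 0, 0]}, {"claw": 1, "translation": [-0.01, 0.09, 0], "turn": [0, 0, 0]}, {"claw": 1, "translation": [-0.014, 0.12, 0], "turn": [0, 0, 0]}, {"claw": 1, "translation": [-0.014, 0.12, -0.03], "turn": [0, 0, 0]}, {"claw": 1, "translation": [-0.014, 0.12, -0.07], "turn": [0, 0, 0]}, {"claw": 1, "translation": [-0.014, 0.12, -0.07], "turn": [0, 0, 0]}, {"claw": 1, "translation": [-0.014, 0.12, -0.07], "turn": [0, 0, 0]}, {"claw": 1, "translation": [-0.014, 0.12, -0.07], "turn": [0, 0, 0]}, {"claw": 1, "translation": [-0.014, 0.12, -0.07], "turn": [0, 0, 0]}])

```text
time_s: 12.45
tool_pos: [0.4878, 0.239, 0.1046]
ee_rot: [-3.139, -0.098, -0.005]
ft_force: [0.7, 0.2, -2.9]
width: 0.19
grasp_force: 30.0
```

```bash
python3 - <<'E'
from station import robot
from h import *
f=robot.grab_frame("wrist"); cv2.imwrite("pics/w5.png",f["image"][:,:,::-1]); np.savez("w5.npz",**f)
s=robot.read_state();print(s["time_s"],s["tool_pos"],s["ee_rot"],s["width"])
E
```

```text
12.5 [0.48764748 0.23890607 0.10450525] [-3.13900113 -0.09787603 -0.00436367] 0.19063458507328696
```

View pics/w5.png

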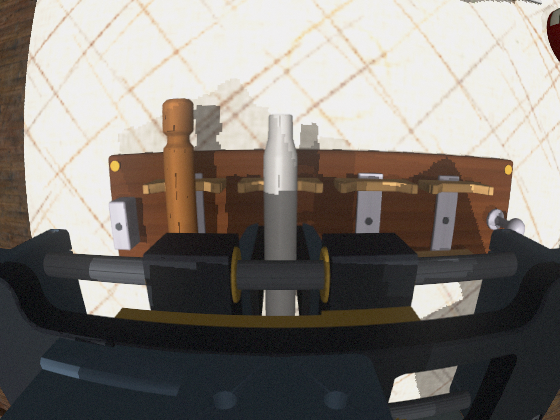

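The long setter (column 281) is centred over rest_2's upright (columns 238–322). I'll lower it and release.

Call:
jog_arm(plan=[{"claw": 1, "translation": [0, 0, -0.02], "turn": [0, 0, 0]}, {"claw": 1, "translation": [0, 0, -0.035], "turn": [0, 0, 0]}, {"claw": 1, "translation": [0, 0, -0.045], "turn": [0, 0, 0]}, {"claw": 1, "translation": [0, 0, -0.048], "turn": [0, 0, 0]}, {"claw": 1, "translation": [0, 0, -0.048], "turn": [0, 0, 0]}, {"claw": 1, "translation": [0, 0, -0.048], "turn": [0, 0, 0]}, {"claw": 1, "translation": [0, 0, -0.048], "turn": [0, 0, 0]}])

```text
time_s: 13.2
tool_pos: [0.4872, 0.239, 0.0556]
ee_rot: [-3.14, -0.099, -0.002]
ft_force: [0.6, 0.4, -3.4]
width: 0.19
grasp_force: 30.0
```

Call:
jog_arm(plan=[{"claw": 0.2, "translation": [0, 0, 0], "turn": [0, 0, 0]}, {"claw": 0.2, "translation": [0, 0, 0], "turn": [0, 0, 0]}, {"claw": 0.2, "translation": [0, 0, 0], "turn": [0, 0, 0]}, {"claw": 0.2, "translation": [0, 0, 0], "turn": [0, 0, 0]}, {"claw": 0.2, "translation": [0, 0, 0.03], "turn": [0, 0, 0]}, {"claw": 0.2, "translation": [0, 0, 0.07], "turn": [0, 0, 0]}, {"claw": 0.2, "translation": [0, 0, 0.12], "turn": [0, 0, 0]}, {"claw": 0.2, "translation": [0, 0, 0.12], "turn": [0, 0, 0]}, {"claw": 0.2, "translation": [0, 0, 0.12], "turn": [0, 0, 0]}, {"claw": 0.2, "translation": [0, 0, 0.12], "turn": [0, 0, 0]}])

```text
time_s: 14.2
tool_pos: [0.4857, 0.2383, 0.1738]
ee_rot: [3.139, 0.099, -0.004]
ft_force: [0.0, 0.0, 0.5]
width: 0.399
grasp_force: 0.0
```

Call:
jog_arm(plan=[{"claw": -0.3, "translation": [0.027, -0.3205, 0], "turn": [0, 0, 5.9]}, {"claw": -0.3, "translation": [0.027, -0.3205, 0], "turn": [0, 0, 5.9]}, {"claw": -0.3, "translation": [0.027, -0.3205, 0], "turn": [0, 0, 5.9]}, {"claw": -0.3, "translation": [0.027, -0.3205, 0], "turn": [0, 0, 5.9]}, {"claw": -0.3, "translation": [0.027, -0.3205, 0], "turn": [0, 0, 5.9]}, {"claw": -0.3, "translation": [0.027, -0.3205, 0], "turn": [0, 0, 5.9]}, {"claw": -0.3, "translation": [0.027, -0.3205, 0], "turn": [0, 0, 5.9]}, {"claw": -0.3, "translation": [0.027, -0.3205, -0.04], "turn": [0, 0, 5.9]}, {"claw": -0.3, "translation": [0.027, -0.3205, -0.072], "turn": [0, 0, 5.9]}, {"claw": -0.3, "translation": [0.027, -0.3205, -0.072], "turn": [0, 0, 5.9]}])

```text
time_s: 15.2
tool_pos: [0.5091, -0.0813, 0.0976]
ee_rot: [-3.127, -0.259, 0.02]
ft_force: [-0.7, 0.7, 0.1]
width: 0.651
grasp_force: 0.0
```

```bash
python3 - <<'E'
from station import robot
from h import *
f=robot.grab_frame("wrist"); cv2.imwrite("pics/w6.png",f["image"][:,:,::-1]); np.savez("w6.npz",**f)
g=robot.grab_frame("top"); np.savez("t2.npz",**g)
s=robot.read_state();print(s["time_s"],s["tool_pos"],s["ee_rot"],s["width"],(-f["R"].T@f["t"]).round(3))
E
```

```text
15.3 [ 0.51304398 -0.08156281  0.102061  ] [-3.13008314 -0.26022568  0.00455926] 0.6548689351582622 [ 0.576 -0.071  0.251]
```

View pics/w6.png

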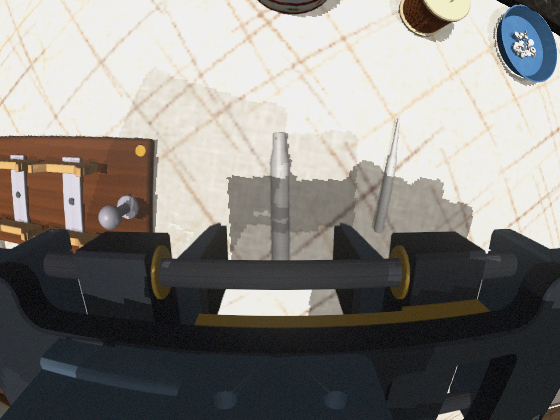

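The jaws are centred and aligned on the short setter (column 280), and the scriber (390,175) is clear of the fingers. I'll grip it.

Call:
jog_arm(plan=[{"claw": -0.3, "translation": [0, 0, -0.04], "turn": [0, 0, 0]}, {"claw": -0.3, "translation": [0, 0, -0.065], "turn": [0, 0, 0]}, {"claw": -0.3, "translation": [0, 0, -0.08], "turn": [0, 0, 0]}, {"claw": -0.3, "translation": [0, 0, -0.08], "turn": [0, 0, 0]}, {"claw": -0.3, "translation": [0, 0, -0.08], "turn": [0, 0, 0]}, {"claw": 1, "translation": [0, 0, -0.08], "turn": [0, 0, 0]}, {"claw": 1, "translation": [0, 0, -0.08], "turn": [0, 0, 0]}, {"claw": 1, "translation": [0, 0, -0.08], "turn": [0, 0, 0]}, {"claw": 1, "translation": [0, 0, -0.08], "turn": [0, 0, 0]}, {"claw": 1, "translation": [0, 0, -0.08], "turn": [0, 0, 0]}])

```text
time_s: 16.3
tool_pos: [0.5137, -0.0818, 0.0232]
ee_rot: [3.131, 0.26, 0.001]
ft_force: [-0.5, -0.6, -0.2]
width: 0.239
grasp_force: 0.0
```

Call:
jog_arm(plan=[{"claw": 1, "translation": [0, 0, 0], "turn": [0, 0, 0]}, {"claw": 1, "translation": [0, 0, 0], "turn": [0, 0, 0]}, {"claw": 1, "translation": [0, 0, 0.03], "turn": [0, 0, 0]}, {"claw": 1, "translation": [0, 0, 0.07], "turn": [0, 0, 0]}, {"claw": 1, "translation": [0, 0, 0.11], "turn": [0, 0, 0]}, {"claw": 1, "translation": [0, 0, 0.15], "turn": [0, 0, 0]}, {"claw": 1, "translation": [0, 0, 0.15], "turn": [0, 0, 0]}, {"claw": 1, "translation": [0, 0, 0.15], "turn": [0, 0, 0]}])

```text
time_s: 17.1
tool_pos: [0.5135, -0.0818, 0.1732]
ee_rot: [3.13, 0.26, 0.001]
ft_force: [-1.1, 0.3, -2.4]
width: 0.153
grasp_force: 30.0
```

```bash
python3 - <<'E'
from h import *
f=dict(np.load("w6.npz"))
print("short far",fish(f,[(280,132)],.009).round(4).tolist(),"scr",fish(f,[(398,119),(378,232)],.005).round(4).tolist())
f=dict(np.load("w5.npz")); print("dots3,4",fish(f,[(368,221),(446,221)],.016).round(4).tolist(),"long far",fish(f,[(281,114)],.09).round(4).tolist())
g=dict(np.load("t2.npz")); cv2.imwrite("pics/t2.png",cv2.resize(g["image"][170:250,120:290,::-1],None,fx=4,fy=4,interpolation=cv2.INTER_CUBIC))
E
```

```text
short far [[0.5733, -0.0704, 0.009]] scr [[0.6011, -0.159, 0.005], [0.5085, -0.1627, 0.005]]
dots3,4 [[0.4902, 0.169, 0.016], [0.494, 0.0977, 0.016]] long far [[0.5632, 0.243, 0.09]]
```

View pics/t2.png

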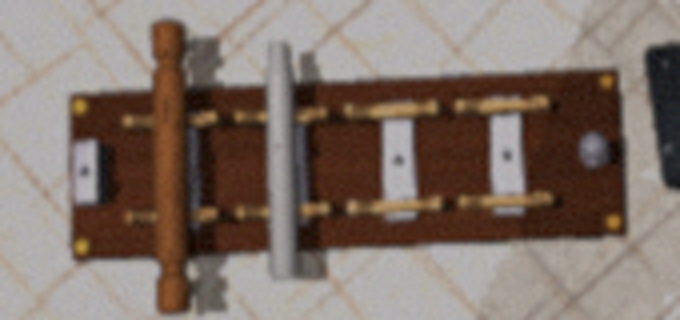

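The long setter rests squarely in rest_2, with ends at (279,43) and (283,278). The short setter goes to rest_3.

Call:
jog_arm(plan=[{"claw": 1, "translation": [-0.003, 0.03, 0], "turn": [0, 0, -3]}, {"claw": 1, "translation": [-0.008, 0.078, 0], "turn": [0, 0, -5.9]}, {"claw": 1, "translation": [-0.012, 0.126, 0], "turn": [0, 0, -5.9]}, {"claw": 1, "translation": [-0.016, 0.174, 0], "turn": [0, 0, -5.9]}, {"claw": 1, "translation": [-0.021, 0.22, 0], "turn": [0, 0, -5.9]}, {"claw": 1, "translation": [-0.023, 0.25, 0], "turn": [0, 0, -5.9]}, {"claw": 1, "translation": [-0.023, 0.25, -0.03], "turn": [0, 0, -5.9]}, {"claw": 1, "translation": [-0.023, 0.25, -0.07], "turn": [0, 0, -5.9]}, {"claw": 1, "translation": [-0.023, 0.25, -0.07], "turn": [0, 0, -5.9]}, {"claw": 1, "translation": [-0.023, 0.25, -0.07], "turn": [0, 0, -5.9]}])

```text
time_s: 18.1
tool_pos: [0.4895, 0.1678, 0.1016]
ee_rot: [3.139, 0.099, -0.007]
ft_force: [0.8, 0.6, -1.2]
width: 0.151
grasp_force: 30.0
```

```bash
python3 - <<'E'
from station import robot
from h import *
f=robot.grab_frame("wrist"); cv2.imwrite("pics/w7.png",f["image"][:,:,::-1]); np.savez("w7.npz",**f)
s=robot.read_state();print(s["time_s"],s["tool_pos"],s["ee_rot"],s["width"])
E
```

```text
18.15 [0.49088765 0.16812021 0.10304982] [ 3.13978345e+00  9.81642563e-02 -8.34266649e-04] 0.1547705587906785
```

View pics/w7.png

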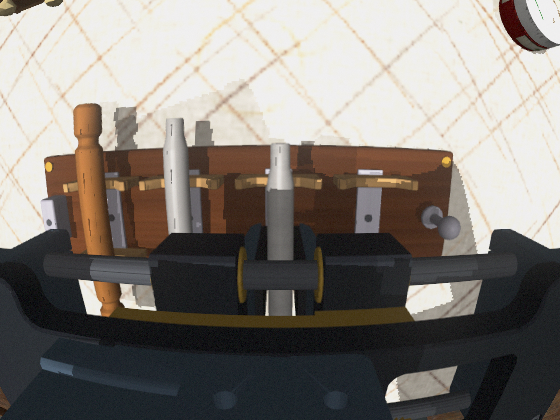

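The short setter (column 280) is centred over rest_3's upright (columns 235–322). I'll lower it, release and rise.

Call:
jog_arm(plan=[{"claw": 1, "translation": [0, 0, -0.02], "turn": [0, 0, 0]}, {"claw": 1, "translation": [0, 0, -0.035], "turn": [0, 0, 0]}, {"claw": 1, "translation": [0, 0, -0.045], "turn": [0, 0, 0]}, {"claw": 1, "translation": [0, 0, -0.048], "turn": [0, 0, 0]}, {"claw": 1, "translation": [0, 0, -0.048], "turn": [0, 0, 0]}, {"claw": 1, "translation": [0, 0, -0.048], "turn": [0, 0, 0]}, {"claw": 1, "translation": [0, 0, -0.048], "turn": [0, 0, 0]}])

```text
time_s: 18.85
tool_pos: [0.4912, 0.1684, 0.0557]
ee_rot: [-3.14, -0.099, -0.002]
ft_force: [-0.5, -0.5, -2.3]
width: 0.154
grasp_force: 30.0
```

Call:
jog_arm(plan=[{"claw": 0.2, "translation": [0, 0, 0], "turn": [0, 0, 0]}, {"claw": 0.2, "translation": [0, 0, 0], "turn": [0, 0, 0]}, {"claw": 0.2, "translation": [0, 0, 0], "turn": [0, 0, 0]}, {"claw": 0.2, "translation": [0, 0, 0], "turn": [0, 0, 0]}, {"claw": 0.2, "translation": [0, 0, 0.03], "turn": [0, 0, 0]}, {"claw": 0.2, "translation": [0, 0, 0.07], "turn": [0, 0, 0]}, {"claw": 0.2, "translation": [0, 0, 0.12], "turn": [0, 0, 0]}, {"claw": 0.2, "translation": [0, 0, 0.12], "turn": [0, 0, 0]}, {"claw": 0.2, "translation": [0, 0, 0.12], "turn": [0, 0, 0]}, {"claw": 0.2, "translation": [0, 0, 0.12], "turn": [0, 0, 0]}])

```text
time_s: 19.85
tool_pos: [0.4897, 0.1679, 0.1738]
ee_rot: [3.139, 0.099, -0.004]
ft_force: [0.3, -0.8, 0.0]
width: 0.404
grasp_force: 0.0
```

Call:
jog_arm(plan=[{"claw": -0.1, "translation": [0.0655, -0.3295, 0], "turn": [0, 0, -1.7]}, {"claw": -0.1, "translation": [0.0655, -0.3295, 0], "turn": [0, 0, -1.7]}, {"claw": -0.1, "translation": [0.0655, -0.3295, 0], "turn": [0, 0, -1.7]}, {"claw": -0.1, "translation": [0.0655, -0.3295, 0], "turn": [0, 0, -1.7]}, {"claw": -0.1, "translation": [0.0655, -0.3295, 0], "turn": [0, 0, -1.7]}, {"claw": -0.1, "translation": [0.0655, -0.3295, 0], "turn": [0, 0, -1.7]}, {"claw": -0.1, "translation": [0.0655, -0.3295, 0], "turn": [0, 0, -1.7]}, {"claw": -0.1, "translation": [0.0655, -0.3295, -0.04], "turn": [0, 0, -1.7]}, {"claw": -0.1, "translation": [0.0655, -0.3295, -0.075], "turn": [0, 0, -1.7]}, {"claw": -0.1, "translation": [0.0655, -0.3295, -0.075], "turn": [0, 0, -1.7]}])

```text
time_s: 20.85
tool_pos: [0.5514, -0.1603, 0.0936]
ee_rot: [-3.137, -0.051, 0.022]
ft_force: [-0.6, 0.3, -0.3]
width: 0.55
grasp_force: 0.0
```

```bash
python3 - <<'E'
from station import robot
from h import *
f=robot.grab_frame("wrist"); cv2.imwrite("pics/w8.png",f["image"][:,:,::-1]); np.savez("w8.npz",**f)
g=robot.grab_frame("top"); np.savez("t3.npz",**g)
s=robot.read_state();print(s["time_s"],s["tool_pos"],s["ee_rot"],s["width"],(-f["R"].T@f["t"]).round(3))
E
```

```text
20.95 [ 0.55552138 -0.16096901  0.09886459] [-3.14021599 -0.05220198  0.00481327] 0.5485827779025068 [ 0.619 -0.159  0.247]
```

View pics/w8.png

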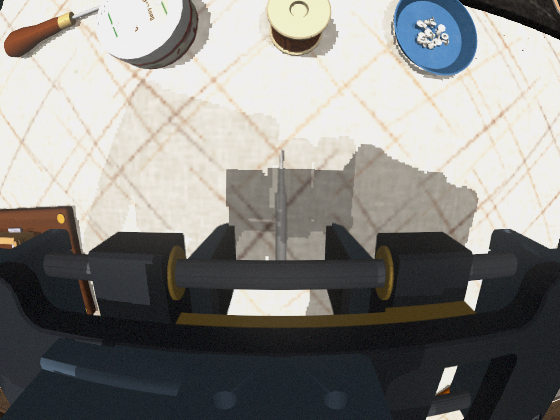

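```bash
python3 - <<'E'
from h import *
f=dict(np.load("w8.npz")); print(fish(f,[(281,150),(280,220)],.005).round(4).tolist())
E
```

```text
[[0.6029, -0.1591, 0.005], [0.549, -0.1601, 0.005]]
```

Call:
jog_arm(plan=[{"claw": -0.1, "translation": [-0.001, 0.001, -0.04], "turn": [0, 0, 0]}, {"claw": -0.1, "translation": [-0.001, 0.001, -0.065], "turn": [0, 0, 0]}, {"claw": -0.1, "translation": [-0.001, 0.001, -0.076], "turn": [0, 0, 0]}, {"claw": -0.1, "translation": [-0.001, 0.001, -0.08], "turn": [0, 0, 0]}, {"claw": -0.1, "translation": [-0.001, 0.001, -0.08], "turn": [0, 0, 0]}, {"claw": -0.1, "translation": [-0.001, 0.001, -0.08], "turn": [0, 0, 0]}, {"claw": -0.1, "translation": [-0.001, 0.001, -0.08], "turn": [0, 0, 0]}])

```text
time_s: 21.65
tool_pos: [0.5561, -0.1605, 0.0213]
ee_rot: [3.14, 0.052, 0.004]
ft_force: [0.5, 0.4, 0.0]
width: 0.548
grasp_force: 0.0
```

Call:
jog_arm(plan=[{"claw": 1, "translation": [0, 0, 0], "turn": [0, 0, 0]}, {"claw": 1, "translation": [0, 0, 0], "turn": [0, 0, 0]}, {"claw": 1, "translation": [0, 0, 0], "turn": [0, 0, 0]}, {"claw": 1, "translation": [0, 0, 0], "turn": [0, 0, 0]}, {"claw": 1, "translation": [0, 0, 0], "turn": [0, 0, 0]}, {"claw": 1, "translation": [0, 0, 0], "turn": [0, 0, 0]}, {"claw": 1, "translation": [0, 0, 0], "turn": [0, 0, 0]}, {"claw": 1, "translation": [0, 0, 0], "turn": [0, 0, 0]}])

```text
time_s: 22.45
tool_pos: [0.5551, -0.1602, 0.0199]
ee_rot: [3.141, 0.052, -0.0]
ft_force: [0.0, -0.4, 0.1]
width: 0.09
grasp_force: 30.0
```

Call:
jog_arm(plan=[{"claw": 1, "translation": [0, 0, 0.03], "turn": [0, 0, 0]}, {"claw": 1, "translation": [0, 0, 0.07], "turn": [0, 0, 0]}, {"claw": 1, "translation": [0, 0, 0.11], "turn": [0, 0, 0]}, {"claw": 1, "translation": [0, 0, 0.15], "turn": [0, 0, 0]}, {"claw": 1, "translation": [-0.01, 0.04, 0.15], "turn": [0, 0, 1.7]}, {"claw": 1, "translation": [-0.02, 0.086, 0.15], "turn": [0, 0, 1.7]}, {"claw": 1, "translation": [-0.031, 0.132, 0.15], "turn": [0, 0, 1.7]}, {"claw": 1, "translation": [-0.042, 0.178, 0.15], "turn": [0, 0, 1.7]}, {"claw": 1, "translation": [-0.053, 0.224, 0.15], "turn": [0, 0, 1.7]}, {"claw": 1, "translation": [-0.06, 0.2585, 0.15], "turn": [0, 0, 1.7]}])

```text
time_s: 23.45
tool_pos: [0.4939, 0.1005, 0.1701]
ee_rot: [-3.14, -0.1, 0.0]
ft_force: [0.3, -0.0, 0.5]
width: 0.087
grasp_force: 30.0
```

Call:
jog_arm(plan=[{"claw": 1, "translation": [0, 0, -0.03], "turn": [0, 0, 0]}, {"claw": 1, "translation": [0, 0, -0.07], "turn": [0, 0, 0]}, {"claw": 1, "translation": [0, 0, -0.07], "turn": [0, 0, 0]}, {"claw": 1, "translation": [0, 0, -0.07], "turn": [0, 0, 0]}, {"claw": 1, "translation": [0, 0, -0.07], "turn": [0, 0, 0]}, {"claw": 1, "translation": [0, 0, -0.07], "turn": [0, 0, 0]}])

```text
time_s: 24.05
tool_pos: [0.4965, 0.0982, 0.1017]
ee_rot: [-3.14, -0.098, -0.006]
ft_force: [-0.3, -0.2, -0.4]
width: 0.088
grasp_force: 30.0
```

```bash
python3 - <<'E'
from station import robot
from h import *
f=robot.grab_frame("wrist"); cv2.imwrite("pics/w9.png",f["image"][:,:,::-1]); np.savez("w9.npz",**f)
s=robot.read_state();print(s["time_s"],s["tool_pos"],s["ee_rot"],s["width"])
E
```

```text
24.1 [0.49628239 0.09817566 0.1015331 ] [-3.13970534 -0.09780081 -0.00499788] 0.09046376506393536
```

View pics/w9.png

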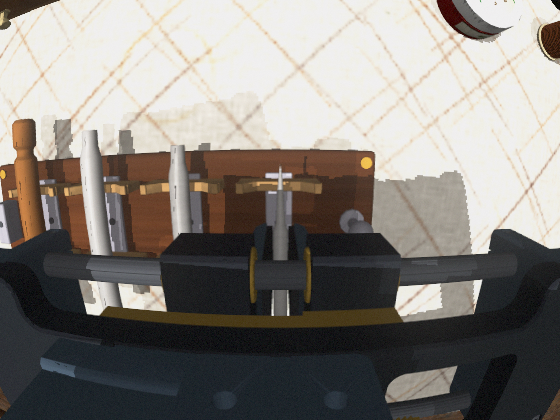

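The scriber (column 280) is centred over rest_4's upright (columns 236–322), and the ball pin is just to the right. I'll lower it, release and rise clear.

Call:
jog_arm(plan=[{"claw": 1, "translation": [0, 0, -0.02], "turn": [0, 0, 0]}, {"claw": 1, "translation": [0, 0, -0.035], "turn": [0, 0, 0]}, {"claw": 1, "translation": [0, 0, -0.045], "turn": [0, 0, 0]}, {"claw": 1, "translation": [0, 0, -0.048], "turn": [0, 0, 0]}, {"claw": 1, "translation": [0, 0, -0.048], "turn": [0, 0, 0]}, {"claw": 1, "translation": [0, 0, -0.048], "turn": [0, 0, 0]}, {"claw": 1, "translation": [0, 0, -0.048], "turn": [0, 0, 0]}])

```text
time_s: 24.8
tool_pos: [0.4956, 0.0983, 0.0525]
ee_rot: [-3.14, -0.099, -0.002]
ft_force: [0.3, 0.2, -0.2]
width: 0.093
grasp_force: 30.0
```

Call:
jog_arm(plan=[{"claw": 0.4, "translation": [0, 0, 0], "turn": [0, 0, 0]}, {"claw": 0.4, "translation": [0, 0, 0], "turn": [0, 0, 0]}, {"claw": 0.4, "translation": [0, 0, 0], "turn": [0, 0, 0]}, {"claw": 0.4, "translation": [0, 0, 0], "turn": [0, 0, 0]}, {"claw": 0.4, "translation": [0, 0, 0.02], "turn": [0, 0, 0]}, {"claw": 0.4, "translation": [0, 0, 0.06], "turn": [0, 0, 0]}, {"claw": 0.4, "translation": [0, 0, 0.11], "turn": [0, 0, 0]}, {"claw": 0.4, "translation": [0, 0, 0.16], "turn": [0, 0, 0]}, {"claw": 0.4, "translation": [0, -0.05, 0.16], "turn": [0, 0, 0]}, {"claw": 0.4, "translation": [0, -0.1, 0.16], "turn": [0, 0, 0]}])

```text
time_s: 25.8
tool_pos: [0.4961, -0.0019, 0.2141]
ee_rot: [3.139, 0.105, 0.008]
ft_force: [1.2, 0.5, -0.4]
width: 0.296
grasp_force: 0.0
```

Call:
jog_arm(plan=[{"claw": 0.4, "translation": [0, -0.05, 0], "turn": [0, 0, 0]}, {"claw": 0.4, "translation": [0, -0.1, 0], "turn": [0, 0, 0]}, {"claw": 0.4, "translation": [0, -0.15, 0], "turn": [0, 0, 0]}, {"claw": 0.4, "translation": [0, -0.2, 0], "turn": [0, 0, 0]}, {"claw": 0.4, "translation": [0, -0.2, 0], "turn": [0, 0, 0]}, {"claw": 0.4, "translation": [0, -0.2, 0], "turn": [0, 0, 0]}, {"claw": 0.4, "translation": [0, -0.2, 0], "turn": [0, 0, 0]}])

```text
time_s: 26.5
tool_pos: [0.4949, -0.2007, 0.2118]
ee_rot: [-3.139, -0.1, 0.001]
ft_force: [1.0, -0.1, 0.2]
width: 0.299
grasp_force: 0.0
```

```bash
python3 - <<'E'
from station import robot
from h import *
g=robot.grab_frame("top"); cv2.imwrite("pics/t4.png",cv2.resize(g["image"][170:250,120:290,::-1],None,fx=4.5,fy=4.5,interpolation=cv2.INTER_CUBIC)); np.savez("t4.npz",**g)
E
```

```text
(no output)
```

View pics/t4.png

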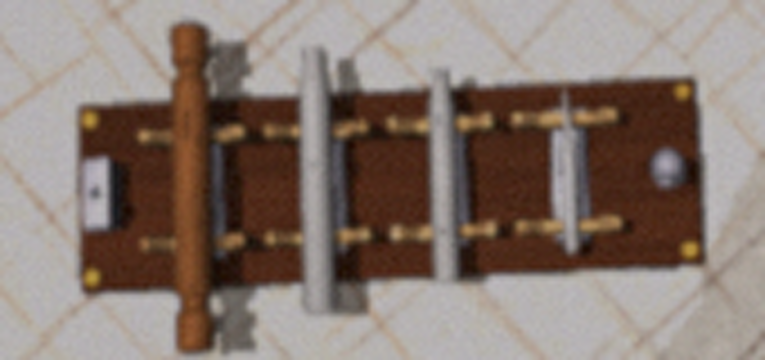

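All four tools lie along their saddles and centred, in order from the pin: scriber (569,170), short setter (445,176), long setter (318,180), slicker (192,188). I'm handing in.

```bash
python3 -c "
from station import robot
print(robot.finish_job())"
```

```text
the job is handed in; nothing more can be done
None
```

All four tools are on the rack and the job is handed in at about 26.5 s of the 128 s allowed, with no verdict returned: from the ball-headed pin, scriber in rest_4, short setter in rest_3, long setter in rest_2 and slicker in rest_1, each flat and centred within about 2 mm in the last top view.

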